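# Stand the dryer's data loggers on their weighted ends

## Robot

A 6-joint arm with a two-finger parallel gripper is mounted at the origin on the work surface. World frame = base frame: x ahead of the robot, y to its left, z up, the work surface at z = 0. Lengths are in m, angles in rad, forces in N, time in s.
With the tool pointing down it reaches from about 0.35 to 1 m from the base axis. Payload 7.1 kg.
Tool frame: the origin (TCP) lies between the finger pads; the fingertips stand 22 mm ahead of it and the grasp point (between the pads) lies 3 mm ahead of it; x points along the fingers, y is the direction in which the jaws open and shut, and the axes are right-handed (so a half turn about x gives the same grasp; the last joint's range is limited). The gripper opens to 85 mm and grips with 20 to 120 N. Pads are 22 mm wide; open, the fingers measure 114 mm over their backs; the gripper's body (76 mm by 85 mm) begins 54 mm behind the grasp point. The pads swing forward as they close: fully open they stand 13 mm farther back than shut.
Start: joints at [1.186, 0.423, 1.63, -0, 1.089, -0.019], TCP at [0.224, 0.584, 0.253] pointing down, gripper open.
Joint ranges: [-3, 3], [-0.9, 2.11], [0.09, 2.58], [-1.31, 4.45], [0.11, 2.69], [-2.54, 2.54]. Speed limits (rad/s): [2.39, 2.39, 3.01, 3.14, 3.14, 3.14].

## Interface

Orientations are given as a rotation vector (axis times angle).
In Python, from rig import manip gives the robot as it stands. The module is installed in compiled form; this text tells all that it offers. Calls block until the motion is done:
- manip.move_to(position, orientation): joint-space move of the TCP to a pose.
- manip.servo_line(position, orientation=None, rate=0.15): straight line of the TCP; orientation=None keeps the orientation; rate is the mean speed in m/s.
- manip.set_joints(angles): joint-space move.
- manip.command_gripper(opening, f_grip=None): finger opening in m; f_grip is the grip in N (None keeps the last); returns when the fingers have stopped.
- manip.hold(seconds).
- manip.solve_ik(position, orientation): joint angles nearest the present ones, or None.
- manip.camera(name): name is "side" or "top" or "wrist"; returns a dict with "image" (480x640x3 uint8, red, green, blue), "fx", "fy", "cx", "cy" (pixels), "cam_to_world" (4x4, takes a point from camera to world coordinates); the wrist camera has in their place "mount" (4x4, takes a point from camera to tool coordinates, whose origin is the TCP and whose axes are the tool frame's). Camera axes: x right, y down, z forward; pixel columns grow to the right and rows downward; lengths in m; the calibration is good to about 2 mm. A picture is of the moment at which its call begins: read the wrist's pose just before it. There is no depth.
A pose or a line that the arm cannot do raises manip.IKError and nothing moves.
- manip.sign_off(): hands the job in, once; it reports no verdict.
Readings, each from a call of its own:
- manip.get_time(): time.
- manip.get_joint_positions(): joint angles.
- manip.get_joint_vel(): joint speeds.
- manip.get_tau(): joint torques, N m.
- manip.get_position(): TCP position.
- manip.get_ee_rot(): TCP orientation.
- manip.get_contact_force(): force on the tool from outside, world axes, zero at the start.
- manip.get_torque(): the same for the moment, N m.
- manip.get_width(): finger opening in m.
Only numpy, scipy, OpenCV 4.12 (cv2) and the standard library are available. Lean on these libraries where they do the work, as an engineer would, in place of code of your own. Each camera call takes 0.05 s, during which the arm holds its last target.

## Task

Stand both steel data loggers upright on the drying tray, apart from each other and clear of the dishes, each on its weighted end so that it stays up on its own. The ends look alike: only an off-centre lift tells which one is heavy. Never let a logger topple, and leave the dishes, jars and spatula where they are.

Things in the scene. Friction and masses are not known exactly. Their poses are not given: they have to be found in the camera images.
- logger_a_mid (a point): First data logger, lying on the table at the start: steel barrel with eight flats, 52 mm across flats, a rounded black rubber boot on each end; 110 mm long over all, about 0.38 kg. The point is its middle, 26 mm above the table; x runs along the barrel. The boots begin 30 mm from the middle; sides run straight to 42 mm, then end in half ellipsoids 13 mm deep (ends not flat). Both ends look alike.
- logger_b_mid (a point): Second data logger, the same, with a heavy end of its own. In both, battery and ballast (about 0.28 kg) are fixed unseen inside one end and put the centre of mass about 24 mm from the middle; which end, +x or -x, changes from start to start, for each logger on its own.
- logger_a: The first logger; this origin is on its side, 26 mm from its middle. Stood on its heavy end a logger stays up and rights itself when released leaning by up to 35 degrees from upright; stood on its light end it topples within two seconds.
- logger_b: The second logger; origin as for the first. Upright, the middle of a logger is 55 mm above what it stands on.
- tray_floor (a point): The drying tray: slotted sheet metal, 280 mm (x) by 360 mm (y) outside, 3 mm floor and an 18 mm high rim (3 mm thick), fixed on the table. This point is the centre of its floor, on the upper face, 3 mm above the table; x and y along its sides, z up.
- dish_1: Lidded aluminium moisture dish standing in the far (+x) half of the tray, 62 mm across, 22 mm high with a 5 mm knob on it. This point is the centre of its underside. Not to be touched.
- dish_2: The second such dish, in the far half of the tray.
- jar_1: Sample jar, 60 mm across, 85 mm high, standing on the table beside the tray; the point is the centre of its underside. Leave it.
- jar_2: The other sample jar, on the other side of the tray.
- spatula: Spatula, 210 mm long, lying between the robot and the tray; the point is on its underside near the middle. Leave it.
Mind the look-alikes: they are no part of the job. Leave any blue or pink look-alike of the logger_b alone.

How it is judged:
At the end, for the whole second after the job is handed in: Both loggers stand on the tray's floor within its rim, upright within about 14 degrees, at rest (a slight rocking allowed), released, at least 4 mm apart and touching neither dish (x of logger_a_mid in the frame of tray_floor between -0.115 and 0.115 m and y of logger_a_mid in the frame of tray_floor between -0.155 and 0.155 m and z of logger_a_mid in the frame of tray_floor between 0.045 and 0.066 m and (angle between logger_a_mid's own x axis and vertical below 0.25 rad or angle between logger_a_mid's own x axis and vertical above 2.89 rad) and linear speed of each of logger_a, logger_b below 0.1 m/s and angular speed of each of logger_a, logger_b below 1.5 rad/s and x of logger_b_mid in the frame of tray_floor between -0.115 and 0.115 m and y of logger_b_mid in the frame of tray_floor between -0.155 and 0.155 m and z of logger_b_mid in the frame of tray_floor between 0.045 and 0.066 m and (angle between logger_b_mid's own x axis and vertical below 0.25 rad or angle between logger_b_mid's own x axis and vertical above 2.89 rad) and horizontal distance between logger_a_mid and logger_b_mid above 0.056 m and contact force between each of logger_a, logger_b and the fingers below 0.1 N and contact force between each of logger_a, logger_b and dish_1 below 0.1 N and contact force between each of logger_a, logger_b and dish_2 below 0.1 N).
It fails at once if a logger topples or tumbles (turns faster than 10 rad/s) (angular speed of any of logger_a, logger_b above 10 rad/s).
It fails at once if a dish, jar, or the spatula is moved by more than 25 mm (distance of any of dish_1, dish_2, jar_1, jar_2, spatula from where it was at the start of the episode above 0.025 m).
It also fails if it takes over 72 s, if anything falls off the work surface, if the arm or the gripper's body presses on something with over 40 N, if the wrist force passes 120 N, or if a joint passes its speed limit or range.

## Working session

There is one attempt and no reset: what is moved stays moved. The work goes in short steps, each a Python script; the robot and the scene stay as the last script left them, time stands still between calls to the robot, and variables do not carry over. Pictures are saved under pics/ and viewed, and the job is handed in when it is done.

```bash
mkdir -p pics; python3 - <<'E'
from rig import manip
import cv2,numpy as np
for n in("top","side","wrist"):
    c=manip.camera(n); cv2.imwrite(f"pics/{n}0.png",c["image"][:,:,::-1])
    print(n,c["fx"],c["fy"],c["cx"],c["cy"]); print(np.round(c.get("cam_to_world",c.get("mount")),4).tolist())
print(manip.get_time(),manip.get_position(),manip.get_ee_rot(),manip.get_width())
E
```

```text
top 624.8519296808814 624.8519296808814 324.5680527236016 236.77299425598298
[[0.0267, -0.9972, 0.0698, 0.4488], [-0.9995, -0.0277, -0.0132, 0.0096], [0.0151, -0.0694, -0.9975, 1.5744], [0.0, 0.0, 0.0, 1.0]]
side 451.34616091174826 451.34616091174826 323.30926059309115 241.88319832596204
[[0.9894, -0.1093, 0.0952, 0.4561], [-0.143, -0.6297, 0.7635, -0.7822], [-0.0236, -0.7691, -0.6387, 0.7108], [0.0, 0.0, 0.0, 1.0]]
wrist 332.1316988834903 332.1316988834903 321.4678961319846 239.03815016230612
[[-0.0004, -0.2777, 0.9607, -0.1197], [1.0, 0.0001, 0.0004, -0.0019], [-0.0002, 0.9607, 0.2777, -0.0709], [0.0, 0.0, 0.0, 1.0]]
0.15 [0.2233633  0.58329625 0.25271764] [ 0.28609261  1.55192287 -0.28792798] 0.08550747433506789
```

View pics/top0.png

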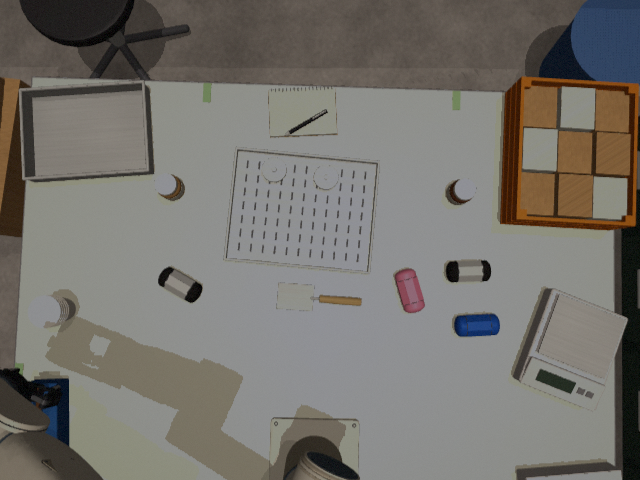

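View pics/side0.png

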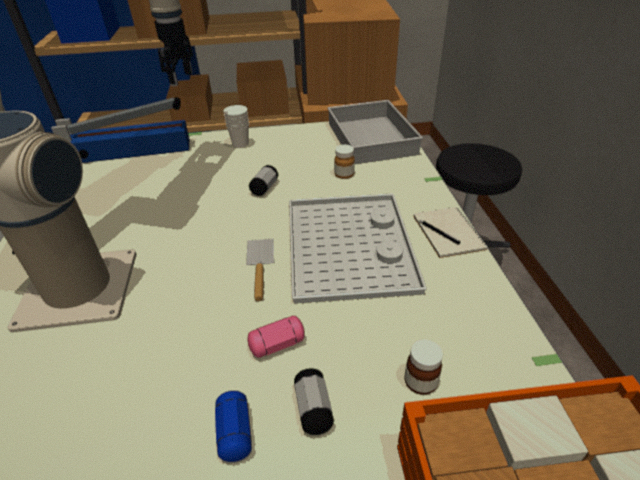

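The top view shows one steel logger at about (180,285) and the other at about (468,271). The tray's corners are near (237,150), (378,161), (369,271) and (226,260), with dishes at (274,171) and (326,177). I'll leave the pink and blue ones alone. Next I'll enlarge crops.

```bash
python3 - <<'E'
import cv2,numpy as np
a=cv2.imread("pics/top0.png")
l=cv2.resize(a[255:315,150:210],(400,400),interpolation=cv2.INTER_CUBIC)
r=cv2.resize(a[241:301,438:498],(400,400),interpolation=cv2.INTER_CUBIC)
cv2.imwrite("pics/crop1.png",np.hstack([l,r]))
t=cv2.resize(a[140:280,215:390],(800,640),interpolation=cv2.INTER_CUBIC)
cv2.imwrite("pics/crop2.png",cv2.resize(t,(750,600)))
E
```

```text
(no output)
```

View pics/crop1.png

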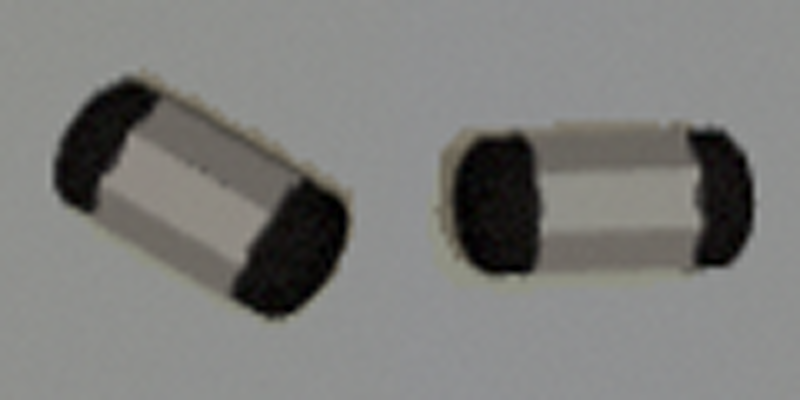

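View pics/crop2.png

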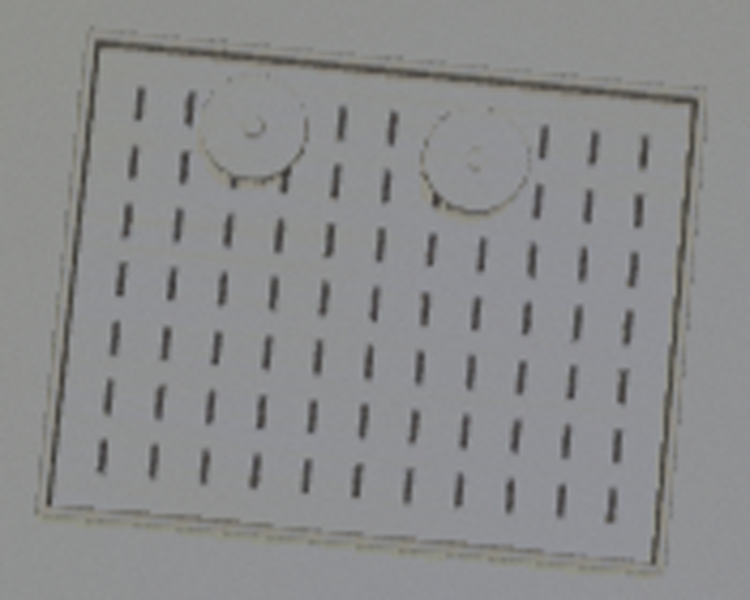

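```bash
cat > h.py <<'E'
from rig import manip
import numpy as np,cv2
from scipy.spatial.transform import Rotation as R
def unproj(c,uv,z,T=None):
    T=np.array(c["cam_to_world"]) if T is None else T
    d=T[:3,:3]@np.array([(uv[0]-c["cx"])/c["fx"],(uv[1]-c["cy"])/c["fy"],1.])
    return T[:3,3]+d*(z-T[2,3])/d[2]
def tcp():
    T=np.eye(4);T[:3,:3]=R.from_rotvec(manip.get_ee_rot()).as_matrix();T[:3,3]=manip.get_position();return T
def shot(n,f):
    T=tcp();c=manip.camera(n);cv2.imwrite("pics/"+f,c["image"][:,:,::-1])
    if n=="wrist":c["cam_to_world"]=T@np.array(c["mount"])
    return c
def rot(x,y):  # rotvec with tool x, tool y
    x=np.array(x,float);x/=np.linalg.norm(x);y=np.array(y,float);y-=x*(x@y);y/=np.linalg.norm(y)
    return R.from_matrix(np.column_stack([x,y,np.cross(x,y)])).as_rotvec()
E
python3 - <<'E'
from h import *
c=manip.camera("top")
for n,uv,z in [("L",(180.2,284.7),.026),("R",(468.5,271.2),.026)]: print(n,unproj(c,uv,z))
# axis
for n,p,q in [("Ltop",(160,95),(303,185)),("Llo",(95,212),(232,292)),("Rtop",(535,133),(693,128)),("Rlo",(540,273),(695,266)),("Rmid1",(540,174),(697,167)),("Rmid2",(540,233),(697,227)),("Lm1",(138,130),(275,215)),("Lm2",(100,178),(250,255))]:
    d=unproj(c,np.array(q)/6.667+[440,250],.03)-unproj(c,np.array(p)/6.667+[440,250],.03); print(n,np.degrees(np.arctan2(d[1],d[0])),np.linalg.norm(d))
P=[unproj(c,np.array(u)/4.286+[215,140],.018)[:2] for u in [(95,34),(703,90),(660,572),(38,515)]]
print(P,np.mean(P,0),[np.linalg.norm(P[i]-P[i-1]) for i in range(4)])
P=np.array(P);print("tray yaw",np.degrees(np.arctan2(*(P[0]-P[3])[::-1])),np.degrees(np.arctan2(*(P[1]-P[2])[::-1])))
for u,z in [((255,128),.022),((476,160),.022)]: print("dish",unproj(c,np.array(u)/4.286+[215,140],z))
for u in [(166,184),(463,187)]: print("jar",unproj(c,u,.085))
for u in [(277,300),(314,298),(361,300)]: print("spat",unproj(c,u,.01))
for u in [(398,270),(422,308),(456,325),(499,325)]: print("look",unproj(c,u,.026))
E
```

```text
L [0.42904277 0.34134584 0.026     ]
R [ 0.48140349 -0.37053584  0.026     ]
Ltop -120.78751605716715 0.06244956337243957
Llo -118.82045071467246 0.05853778706407631
Rtop -86.65695510696641 0.059177065858380715
Rlo -85.92451637165414 0.0579657734229737
Rmid1 -85.93256550391843 0.058810834148316976
Rmid2 -86.30803467220498 0.05872759298639938
Lm1 -120.4010783832855 0.05955805815598086
Lm2 -115.69112651322939 0.06230167844805049
[array([0.77566873, 0.21486883]), array([ 0.7530062 , -0.14318611]), array([ 0.46927218, -0.12401919]), array([0.49256369, 0.23756406])] [0.6226277 0.0463069] [np.float64(0.2840132616935476), np.float64(0.3587714249645898), np.float64(0.28438067100598013), np.float64(0.36233264119414316)]
tray yaw -4.583336441545351 -3.8645967918676134
dish [0.72200415 0.1189843  0.022     ]
dish [ 0.70689873 -0.01071496  0.022     ]
jar [0.66913133 0.37283565 0.085     ]
jar [ 0.68254063 -0.34059499  0.085     ]
spat [0.39727073 0.10305988 0.01      ]
spat [0.40464377 0.01113021 0.01      ]
spat [ 0.4027557  -0.10619519  0.01      ]
look [ 0.47965697 -0.19513622  0.026     ]
look [ 0.38751093 -0.25625251  0.026     ]
look [ 0.34797819 -0.34099706  0.026     ]
look [ 0.35070726 -0.44753664  0.026     ]
```

```bash
cat >> h.py <<'E'
LOG={"L":(np.array([.429,.341]),np.radians(-119.8)),"R":(np.array([.4814,-.3705]),np.radians(-86.2))}
Z=np.array([0,0,1.])
def grasp_pose(name,s,beta,zc=.028,up=0.):
    """heavy guess h=s*axis ; tool z ~ h"""
    p,a=LOG[name];h=s*np.array([np.cos(a),np.sin(a),0])
    x=-np.cos(beta)*Z+np.sin(beta)*h; z=np.cos(beta)*h+np.sin(beta)*Z
    y=np.cross(z,x)
    g=np.array([p[0],p[1],zc]); return g-0.003*x-up*x, rot(x,y)
def place_pose(g,az,beta):
    f=np.array([np.cos(az),np.sin(az),0])
    x=np.cos(beta)*f-np.sin(beta)*Z; z=-np.sin(beta)*f-np.cos(beta)*Z
    return np.array(g)-.003*x, rot(x,np.cross(z,x))
TY=np.radians(-4.2);TC=np.array([.6226,.0463])
def tray(x,y): return TC+[np.cos(TY)*x-np.sin(TY)*y,np.sin(TY)*x+np.cos(TY)*y]
E
python3 - <<'E'
from h import *
b=np.radians(18)
for n in "LR":
  for s in(1,-1):
    for up in(0,.1):
      q=manip.solve_ik(*grasp_pose(n,s,b,up=up));print(n,s,up,None if q is None else np.round(q,2))
for x,y in[(-.05,.08),(-.05,-.08),(-.02,.08),(-.02,-.08)]:
  for az in(-20,0,20):
    g=[*tray(x,y),.06]
    for be in(10,18,30):
      q=manip.solve_ik(*place_pose(g,np.radians(az),np.radians(be)));print((x,y),az,be,None if q is None else np.round(q,2))
E
```

```text
L 1 0 [ 0.7   0.76  1.71 -0.13  0.98  1.31]
L 1 0.1 [ 0.72  0.64  1.63 -0.11  1.17  1.3 ]
L -1 0 None
L -1 0.1 [ 0.55  0.4   2.12  0.42  0.38 -2.45]
R 1 0 [-0.56  0.69  1.88 -0.61  0.45 -0.09]
R 1 0.1 [-0.51  0.5   1.91 -0.47  0.6  -0.2 ]
R -1 0 [-0.77  0.79  1.62  0.25  0.99  2.14]
R -1 0.1 [-0.8   0.68  1.55  0.22  1.16  2.16]
(-0.05, 0.08) -20 10 [ 0.59  1.06  2.13  4.07  1.43 -1.53]
(-0.05, 0.08) -20 18 [ 0.57  0.96  2.16  4.06  1.25 -1.59]
(-0.05, 0.08) -20 30 [ 0.52  0.83  2.17  4.08  0.96 -1.71]
(-0.05, 0.08) 0 10 [ 0.37  1.1   2.25  3.51  1.59 -1.5 ]
(-0.05, 0.08) 0 18 [ 0.36  1.    2.27  3.49  1.37 -1.53]
(-0.05, 0.08) 0 30 [ 0.34  0.84  2.27  3.49  1.01 -1.58]
(-0.05, 0.08) 20 10 [ 0.07  1.11  2.26  2.87  1.61 -1.63]
(-0.05, 0.08) 20 18 [ 0.08  1.    2.28  2.88  1.39 -1.61]
(-0.05, 0.08) 20 30 [ 0.1   0.84  2.28  2.89  1.03 -1.57]
(-0.05, -0.08) -20 10 [ 0.17  1.11  2.27  3.65  1.61 -1.45]
(-0.05, -0.08) -20 18 [ 0.16  1.01  2.3   3.63  1.4  -1.49]
(-0.05, -0.08) -20 30 [ 0.12  0.85  2.3   3.61  1.05 -1.57]
(-0.05, -0.08) 0 10 [-0.14  1.14  2.31  3.    1.7  -1.61]
(-0.05, -
[... 636 characters left out ...]
02, 0.08) 20 10 [ 0.06  1.08  2.21  2.86  1.54 -1.61]
(-0.02, 0.08) 20 18 [ 0.07  0.98  2.23  2.86  1.32 -1.59]
(-0.02, 0.08) 20 30 [ 0.08  0.83  2.22  2.86  0.96 -1.54]
(-0.02, -0.08) -20 10 [ 0.15  1.09  2.22  3.63  1.54 -1.49]
(-0.02, -0.08) -20 18 [ 0.14  0.99  2.24  3.62  1.33 -1.53]
(-0.02, -0.08) -20 30 [ 0.11  0.84  2.24  3.62  0.99 -1.6 ]
(-0.02, -0.08) 0 10 [-0.14  1.11  2.26  3.01  1.62 -1.6 ]
(-0.02, -0.08) 0 18 [-0.13  1.    2.28  3.01  1.39 -1.59]
(-0.02, -0.08) 0 30 [-0.12  0.84  2.28  3.02  1.02 -1.57]
(-0.02, -0.08) 20 10 [-0.39  1.07  2.19  2.41  1.49 -1.65]
(-0.02, -0.08) 20 18 [-0.38  0.98  2.21  2.42  1.29 -1.6 ]
(-0.02, -0.08) 20 30 [-0.34  0.83  2.21  2.42  0.98 -1.5 ]
```

```bash
python3 - <<'E'
from h import *
b=np.radians(18)
manip.move_to(*grasp_pose("L",1,b,up=.1))
manip.hold(.3);print(manip.get_time(),manip.get_contact_force(),manip.get_torque())
c=shot("wrist","w1.png")
p,o=grasp_pose("L",1,b);manip.servo_line(p,o,rate=.15)
c=shot("side","s1.png")
print(manip.get_time(),manip.get_position()-p,manip.get_contact_force())
E
```

```text
1.7667 [ 0.02117136 -0.02541216 -0.0875498 ] [ 0.09274877 -0.04999524  0.00739504]
2.6833 [0.00081034 0.00076413 0.000846  ] [ 0.4420107   0.19618559 -0.53416838]
```

View pics/w1.png

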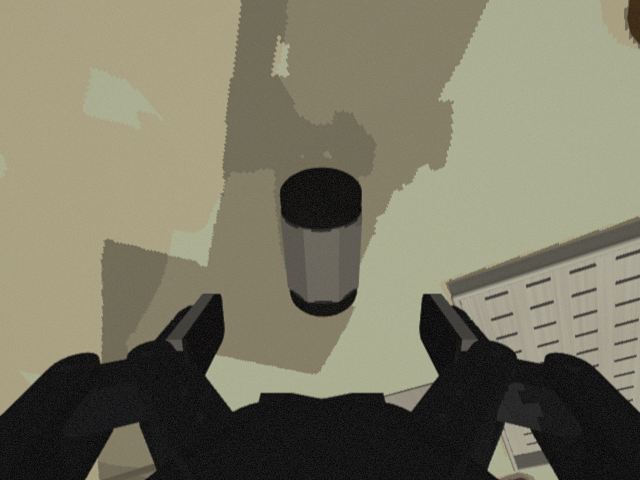

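View pics/s1.png

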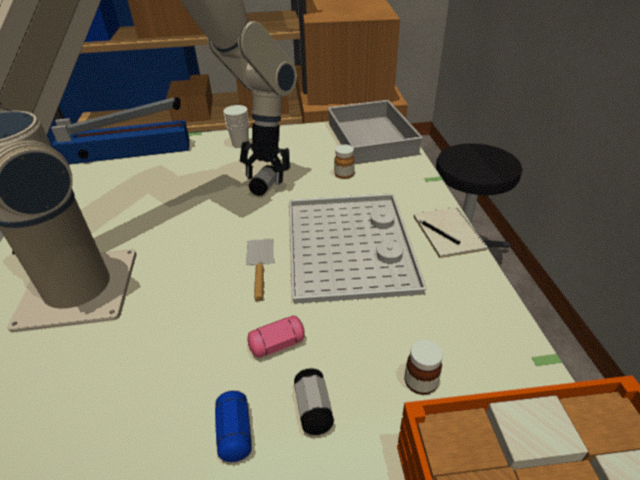

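The wrist view shows the logger centred between the jaws, axis near column 321. In the side view the open jaws straddle it. Next I'll grip it, lift it and read the moment.

```bash
python3 - <<'E'
from h import *
manip.hold(.2);f0=manip.get_contact_force();m0=manip.get_torque()
manip.command_gripper(.045,f_grip=90);print(manip.get_width())
p=manip.get_position();manip.servo_line(p+[0,0,.035],rate=.12)
manip.hold(.3)
f=manip.get_contact_force();m=manip.get_torque()
T=tcp();y=T[:3,1]
print(manip.get_time(),f0,m0,f,m,manip.get_width())
print("about tool axes: dM",T[:3,:3].T@np.array(m),"base",T[:3,:3].T@np.array(m0),"F tool",T[:3,:3].T@np.array(f))
print("grasp pt - tcp world",T[:3,0]*.003, "tool z",T[:3,2])
shot("wrist","w2.png")
E
```

```text
0.050794493914945345
4.05 [-0.76327321 -0.9157206   0.26740107] [ 0.08291065 -0.0700734   0.00371261] [-0.14113533  0.53028888 -4.64987114] [ 0.32663809 -0.24074763 -0.02498035] 0.05093185785790489
about tool axes: dM [0.03801865 0.40310376 0.03657629] base [0.00250227 0.10677101 0.01979721] F tool [ 4.29996703 -0.38400549 -1.81252597]
grasp pt - tcp world [-0.00046338 -0.00080651 -0.00285216] tool z [-0.47240787 -0.8250458   0.31004876]
```

View pics/w2.png

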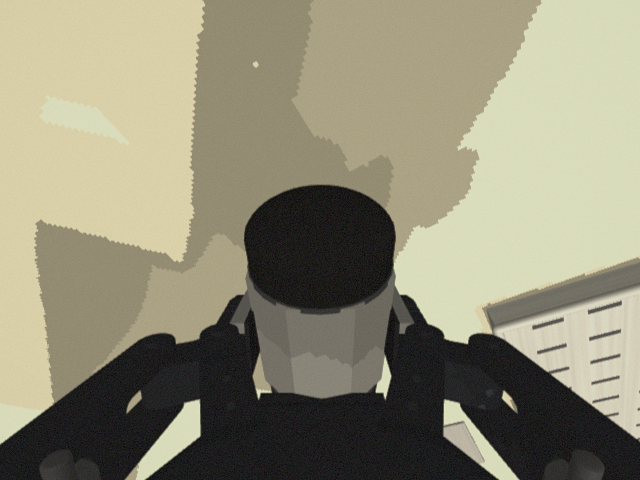

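```bash
python3 - <<'E'
from h import *
for b in(0,):
    p,o=grasp_pose("L",1,np.radians(b),zc=.075)
    manip.servo_line(p,o,rate=.1);manip.hold(.4)
    T=tcp();f=T[:3,:3].T@np.array(manip.get_contact_force());m=T[:3,:3].T@np.array(manip.get_torque())
    print(manip.get_time(),b,f,m,manip.get_width())
shot("side","s2.png")
E
```

```text
4.9667 0 [ 3.83653666 -0.60120909 -0.9731261 ] [-0.04666305  0.07335672 -0.01753487] 0.050481703599917174
```

```bash
python3 - <<'E'
import cv2
a=cv2.imread("pics/s2.png");cv2.imwrite("pics/s2c.png",cv2.resize(a[90:230,180:350],(728,600),interpolation=cv2.INTER_CUBIC))
E
```

```text
(no output)
```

View pics/s2c.png

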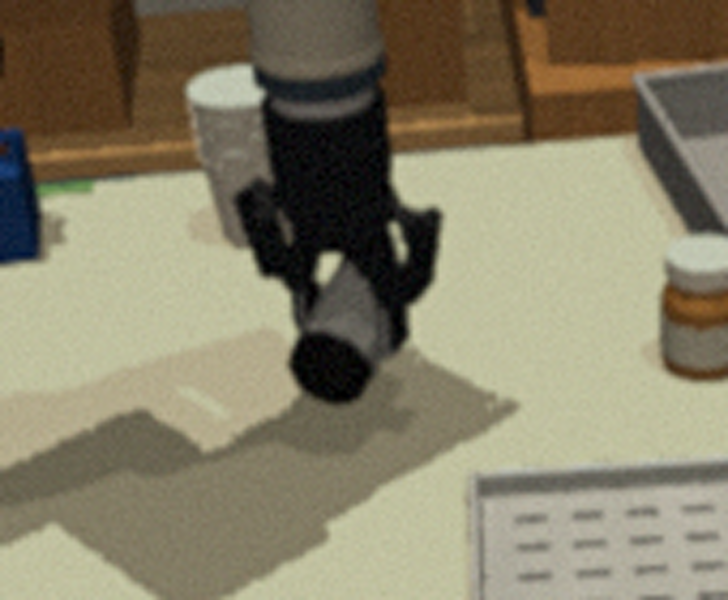

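```bash
python3 - <<'E'
from h import *
def rd(n=8):
    A=[]
    for i in range(n):
        manip.hold(.06);T=tcp();A.append(np.r_[T[:3,:3].T@np.array(manip.get_contact_force()),T[:3,:3].T@np.array(manip.get_torque())])
    return np.round(np.mean(A,0),3),np.round(np.std(A,0),3)
print(rd());
p,o=grasp_pose("L",1,np.radians(-18),zc=.09)
manip.servo_line(p,o,rate=.1);manip.hold(.3);print(rd(),manip.get_time())
E
```

```text
(array([ 3.901, -0.179, -0.034,  0.016,  0.083, -0.012]), array([0.368, 0.292, 0.303, 0.034, 0.017, 0.017]))
(array([ 3.704e+00,  3.670e-01,  1.130e+00,  1.000e-02, -2.770e-01,
        1.000e-03]), array([0.294, 0.605, 0.494, 0.025, 0.022, 0.033])) 7.0917
```

```bash
python3 - <<'E'
from h import *
print(np.round(manip.get_joint_positions(),2))
b=np.radians(18)
for be in(-18,-40,-55,-72):
  q=manip.solve_ik(*grasp_pose("L",1,np.radians(be),zc=.3));print("lift",be,None if q is None else np.round(q,2))
for z in(.06,.2,.3):
  for az in(60,45,30,15,0):
    g=[*tray(-.04,.085),z]
    q=manip.solve_ik(*place_pose(g,np.radians(az),b));print(z,az,None if q is None else np.round(q,2))
E
```

```text
[0.58 0.5  2.07 0.46 0.33 0.68]
lift -18 [0.58 0.14 1.93 0.2  0.8  0.98]
lift -40 [0.47 0.09 2.14 0.9  0.47 0.25]
lift -55 [ 0.39  0.13  2.27  1.74  0.54 -0.62]
lift -72 [ 0.31  0.29  2.37  2.22  0.93 -1.17]
0.06 60 [-0.24  0.95  2.02  1.8   1.21 -1.4 ]
0.06 45 [-0.17  0.96  2.14  2.18  1.23 -1.54]
0.06 30 [-0.03  0.98  2.23  2.6   1.32 -1.61]
0.06 15 [ 0.16  1.    2.27  3.04  1.38 -1.58]
0.06 0 [ 0.36  0.99  2.25  3.49  1.34 -1.54]
0.2 60 [-0.24  0.65  2.08  1.7   1.17 -1.13]
0.2 45 [-0.17  0.62  2.21  2.07  1.09 -1.28]
0.2 30 [-0.03  0.6   2.3   2.53  1.06 -1.43]
0.2 15 [ 0.16  0.6   2.35  3.03  1.06 -1.55]
0.2 0 [ 0.36  0.6   2.32  3.54  1.05 -1.66]
0.3 60 [-0.24  0.44  2.07  1.6   1.15 -0.89]
0.3 45 [-0.17  0.37  2.2   1.93  0.98 -1.01]
0.3 30 [-0.03  0.33  2.29  2.4   0.83 -1.21]
0.3 15 [ 0.16  0.31  2.33  3.    0.76 -1.5 ]
0.3 0 [ 0.36  0.32  2.31  3.64  0.79 -1.82]
```

```bash
python3 - <<'E'
from h import *
p,o=grasp_pose("L",1,np.radians(-18),zc=.3);manip.servo_line(p,o,rate=.2)
for be in(-40,-55,-72):
    manip.move_to(*grasp_pose("L",1,np.radians(be),zc=.3))
    print(be,manip.get_time(),manip.get_width())
manip.move_to(*place_pose([*tray(-.04,.085),.2],np.radians(40),np.radians(18)))
print(manip.get_time(),manip.get_width())
shot("wrist","w3.png");shot("side","s3.png")
E
```

```text
-40 9.0167 0.05048648871964669
-55 9.8583 0.05086040710392882
-72 10.45 0.050930351512197915
11.5333 0.05075416390411251
```

View pics/w3.png

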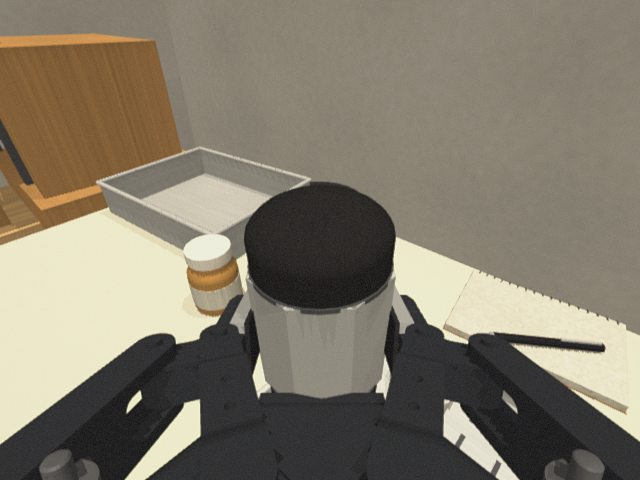

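View pics/s3.png

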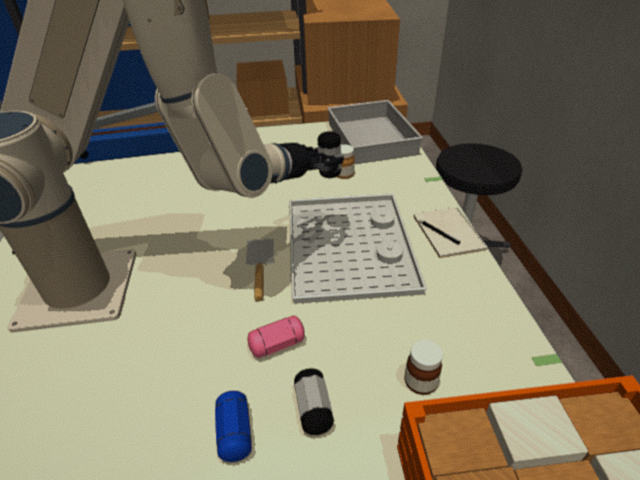

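```bash
python3 - <<'E'
from h import *
c=manip.camera("side");T=np.linalg.inv(np.array(c["cam_to_world"]))
t=tcp()
for L in(.15,.2,.25,.3):
    w=t[:3,3]-L*t[:3,0];v=T[:3,:3]@w+T[:3,3];print(L,w,c["fx"]*v[0]/v[2]+c["cx"],c["fy"]*v[1]/v[2]+c["cy"],"px/m",c["fx"]/v[2])
E
```

```text
0.15 [0.47720172 0.0414744  0.24799405] 281.3820662510604 161.4658006132342 px/m 487.1735049234864
0.2 [0.44082619 0.01082855 0.26341002] 263.43410737916884 163.94106220318767 px/m 507.27209189660937
0.25 [ 0.40445066 -0.01981731  0.278826  ] 243.94152001829872 166.62934854970575 px/m 529.1003936661887
0.3 [ 0.36807513 -0.05046316  0.29424198] 222.69593843714355 169.55939605089628 px/m 552.8917435489969
```

```bash
python3 - <<'E'
from h import *
g=tray(-.04,.085);az,b=np.radians(40),np.radians(18)
manip.servo_line(place_pose([*g,.068],az,b)[0],rate=.15);manip.hold(.3)
f0=np.array(manip.get_contact_force());print(f0)
z=.068
while z>.053:
    z-=.0015;manip.servo_line(place_pose([*g,z],az,b)[0],rate=.03)
    f=np.mean([np.array(manip.get_contact_force()) for _ in range(1)],0)
    if (f-f0)[2]>4: break
print(z,f-f0,manip.get_time(),manip.get_position()-place_pose([*g,z],az,b)[0])
shot("side","s4.png");shot("wrist","w4.png")
E
```

```text
[-0.23143088 -0.52856701 -3.95601146]
0.055999999999999994 [-4.05045415 -1.76492132 10.54783356] 15.0167 [0.00016126 0.00010485 0.00155103]
```

View pics/s4.png

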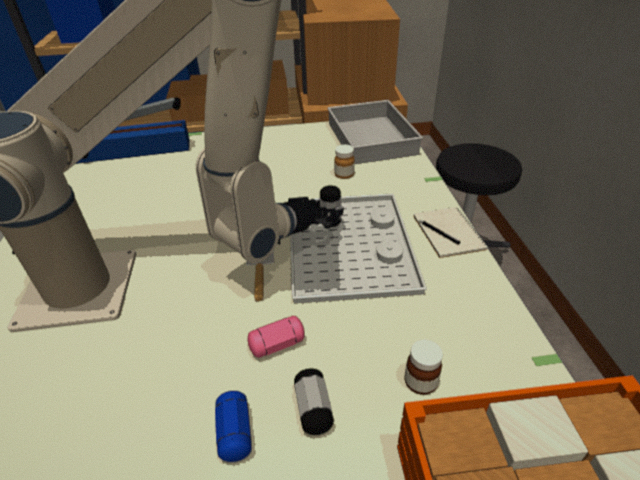

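The contact height of about 57 mm agrees with the expected 58. The logger stands upright at (330,205), inside the tray. Now I'll release it and retreat.

```bash
python3 - <<'E'
from h import *
manip.command_gripper(.06);manip.command_gripper(.085);print(manip.get_width(),manip.get_time())
manip.hold(.2)
t=tcp();manip.servo_line(t[:3,3]-.1*t[:3,0],rate=.12)
print(manip.get_contact_force(),manip.get_time())
shot("side","s5.png");shot("wrist","w5.png")
E
```

```text
0.08477105470378227 15.75
[-0.32760308 -0.36534733 -0.2344162 ] 16.9333
```

View pics/s5.png

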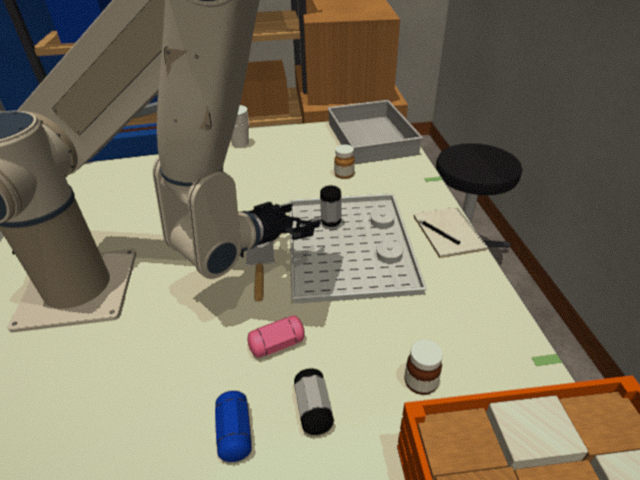

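View pics/w5.png

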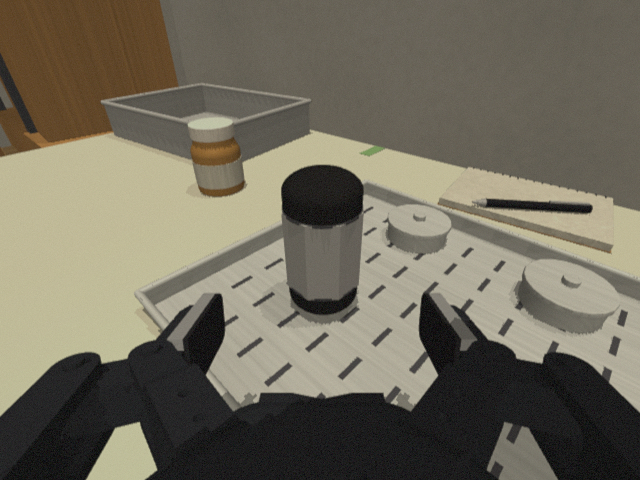

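The side and wrist views show logger 1 standing upright on its own at side pixel (331,205), well clear of the dishes. Now I'll plan for the second.

```bash
python3 - <<'E'
from h import *
t=tcp();p=t[:3,3].copy();p[2]=.3;p[:2]-=.03*t[:2,0];manip.servo_line(p,rate=.2)
print(manip.get_time(),np.round(manip.get_joint_positions(),2))
def pr(*a):print(*[np.round(x,2) if isinstance(x,np.ndarray) else x for x in a])
for s in(1,-1):
  for be,z,u in[(18,.028,0),(18,.028,.1),(0,.075,0),(0,.2,0),(-18,.3,0),(-40,.3,0),(-55,.3,0),(-72,.3,0)]:
    q=manip.solve_ik(*grasp_pose("R",s,np.radians(be),zc=z,up=u));pr("R",s,be,z,u,q)
for z in(.06,.2,.3):
  for az in(80,60,40,0,-20,-40,-60,-80):
    pr(z,az,manip.solve_ik(*place_pose([*tray(-.04,-.085),z],np.radians(az),np.radians(18))))
E
```

```text
18.25 [-0.42  0.29  2.38  1.83  1.09 -1.09]
R 1 18 0.028 0 [-0.56  0.69  1.88 -0.61  0.45 -0.09]
R 1 18 0.028 0.1 [-0.51  0.5   1.91 -0.47  0.6  -0.2 ]
R 1 0 0.075 0 [-0.68  0.64  1.76 -0.    0.75 -0.74]
R 1 0 0.2 0 [-0.68  0.46  1.71 -0.    0.98 -0.74]
R 1 -18 0.3 0 [-0.77  0.45  1.5   0.21  1.43 -0.89]
R 1 -40 0.3 0 [-0.86  0.61  1.36  0.41  1.75 -0.97]
R 1 -55 0.3 0 [-0.9   0.72  1.28  0.53  1.95 -0.98]
R 1 -72 0.3 0 [-0.92  0.84  1.22  0.68  2.15 -0.95]
R -1 18 0.028 0 [-0.77  0.79  1.62  0.25  0.99  2.14]
R -1 18 0.028 0.1 [-0.8   0.68  1.55  0.22  1.16  2.16]
R -1 0 0.075 0 [-0.68  0.64  1.76  0.    0.75  2.4 ]
R -1 0 0.2 0 [-0.68  0.46  1.71  0.    0.98  2.4 ]
R -1 -18 0.3 0 None
R -1 -40 0.3 0 None
R -1 -55 0.3 0 None
R -1 -72 0.3 0 None
0.06 80 [-0.53  1.    1.71  1.12  1.43 -1.16]
0.06 60 [-0.57  0.96  1.91  1.44  1.28 -1.29]
0.06 40 [-0.54  0.96  2.1   1.88  1.23 -1.48]
0.06 0 [-0.15  1.02  2.32  2.99  1.45 -1.6 ]
0.06 -20 [ 0.14  1.    2.28  3.61  1.38 -1.5 ]
0.06 -40 [ 0.32  0.96  2.16  4.17  1.25 -1.59]
0.06 -60 None
0.06 -80 [ 0.39  0.98  1.78 -1.26  1.36 -1.95]
0.2 80 [-0.53  0.75  1.76  1.1   1.52 -0.98]
0.2 60 [-0.57  0.68  1.96  1.38  1.32 -1.06]
0.2 40 [-0.54  0.63  2.16  1.77  1.16 -1.21]
0.2 0 [-0.15  0.6   2.4   2.98  1.11 -1.55]
0.2 -20 [ 0.14  0.6   2.36  3.66  1.1  -1.67]
0.2 -40 [ 0.32  0.61  2.22  4.27  1.11 -1.86]
0.2 -60 None
0.2 -80 [ 0.39  0.72  1.83 -1.22  1.42 -2.15]
0.3 80 [-0.53  0.59  1.75  1.1   1.6  -0.83]
0.3 60 [-0.57  0.49  1.95  1.33  1.36 -0.86]
0.3 40 [-0.54  0.4   2.15  1.66  1.13 -0.94]
0.3 0 [-0.15  0.28  2.38  2.94  0.79 -1.47]
0.3 -20 [ 0.14  0.3   2.35  3.78  0.83 -1.88]
0.3 -40 [ 0.32  0.37  2.21  4.41  1.02 -2.14]
0.3 -60 None
0.3 -80 [ 0.39  0.56  1.82 -1.2   1.49 -2.32]
```

```bash
cat >> h.py <<'E'
def rd(n=8):
    A=[]
    for i in range(n):
        manip.hold(.06);T=tcp();A.append(np.r_[T[:3,:3].T@np.array(manip.get_contact_force()),T[:3,:3].T@np.array(manip.get_torque())])
    return np.round(np.mean(A,0),3),np.round(np.std(A,0),3)
E
python3 - <<'E'
from h import *
b=np.radians(18)
manip.move_to(*grasp_pose("R",1,b,zc=.15,up=.1));print(manip.get_time())
manip.servo_line(grasp_pose("R",1,b,up=.09)[0],rate=.2)
shot("wrist","w6.png");shot("side","s6.png")
E
```

```text
20.1333
```

View pics/w6.png

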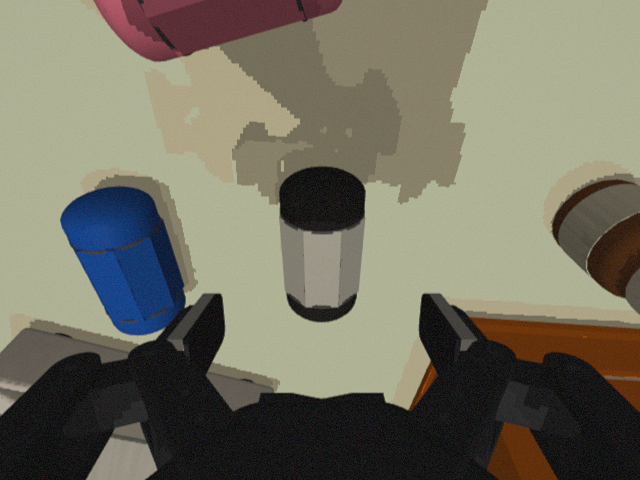

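View pics/s6.png

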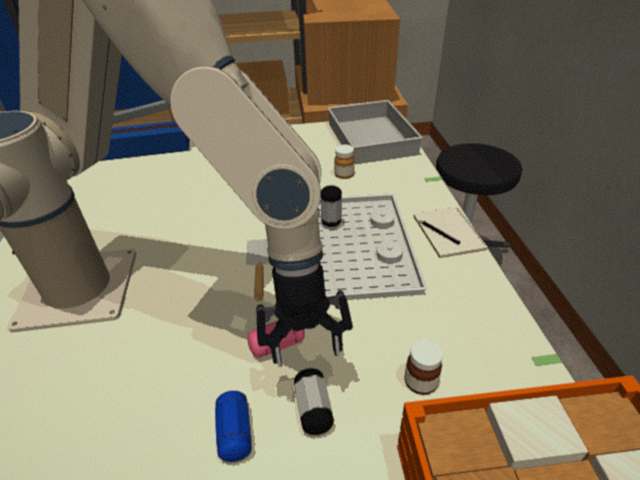

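The wrist view has the second logger centred between the jaws, axis near column 321, with blue and pink clear to the sides. I'll grasp it and do the lift test.

```bash
python3 - <<'E'
from h import *
b=np.radians(18)
manip.servo_line(grasp_pose("R",1,b)[0],rate=.15)
manip.command_gripper(.045,f_grip=90);print(manip.get_width(),manip.get_time())
p=manip.get_position();manip.servo_line(p+[0,0,.035],rate=.12)
manip.servo_line(*grasp_pose("R",1,0,zc=.08),rate=.1);manip.hold(.3)
print(rd(),manip.get_time(),manip.get_width())
E
```

```text
0.05056256462054039 22.2083
(array([ 3.401, -0.268, -0.215,  0.005, -0.081,  0.009]), array([0.293, 0.473, 0.519, 0.019, 0.032, 0.023])) 24.2083 0.05053456676081371
```

The moment is −0.081 N·m, so logger 2's heavy end lies at −tool z, the end towards +y. I'll set it back down and regrasp with a half turn.

```bash
python3 - <<'E'
from h import *
b=np.radians(18)
manip.servo_line(*grasp_pose("R",1,b,zc=.063),rate=.1)
manip.servo_line(grasp_pose("R",1,b,zc=.032)[0],rate=.12)
manip.servo_line(grasp_pose("R",1,b,zc=.028)[0],rate=.03)
print(manip.get_contact_force())
manip.command_gripper(.06);manip.command_gripper(.085)
manip.servo_line(grasp_pose("R",1,b,up=.12)[0],rate=.2)
manip.move_to(*grasp_pose("R",-1,b,zc=.05,up=.1))
manip.servo_line(grasp_pose("R",-1,b,up=.09)[0],rate=.2)
print(manip.get_time());shot("wrist","w7.png")
E
```

```text
[-1.00909833 -0.3402883   4.03479322]
29.425
```

View pics/w7.png

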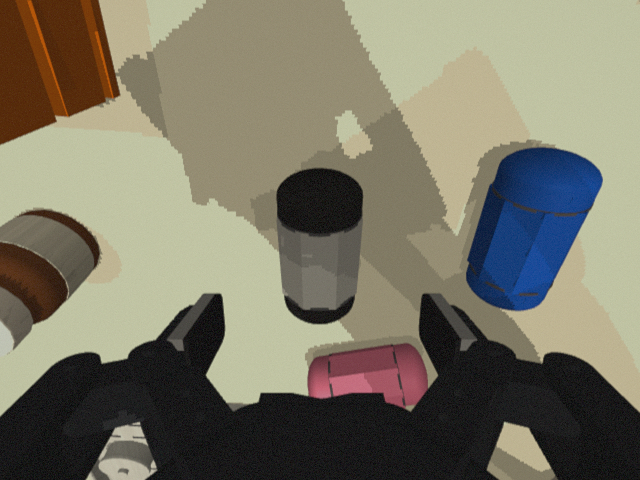

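```bash
python3 - <<'E'
from h import *
b=np.radians(18);r=np.radians
manip.servo_line(grasp_pose("R",-1,b)[0],rate=.15)
manip.command_gripper(.045,f_grip=90);print(manip.get_width(),manip.get_time())
p=manip.get_position();manip.servo_line(p+[0,0,.035],rate=.12)
manip.servo_line(*grasp_pose("R",-1,0,zc=.08),rate=.1);manip.hold(.3)
print(rd(),manip.get_time(),manip.get_width())
g=[*LOG["R"][0],.3]
def pr(*a):print(*[np.round(x,2) if isinstance(x,np.ndarray) else x for x in a])
for az in(-86,60,40):
  for pt in(90,70,50,35,18): pr(az,pt,manip.solve_ik(*place_pose(g,r(az),r(pt))))
for az in(60,40,20,0):
  for z in(.3,.2,.06):pr("tray",az,z,manip.solve_ik(*place_pose([*tray(-.04,-.085),z],r(az),b)))
E
```

```text
0.050707551055747965 30.6417
(array([ 3.391,  0.043, -0.06 ,  0.024,  0.071, -0.008]), array([0.62 , 0.476, 0.564, 0.03 , 0.018, 0.037])) 32.325 0.05031809298142417
-86 90 [-0.68  0.35  1.62  0.    1.17  2.4 ]
-86 70 None
-86 50 None
-86 35 None
-86 18 None
60 90 [-0.68  0.35  1.62  0.    1.17 -0.15]
60 70 [-0.83  0.39  1.6   0.35  1.28 -0.43]
60 50 [-0.95  0.49  1.57  0.63  1.45 -0.62]
60 35 [-1.02  0.58  1.55  0.81  1.6  -0.73]
60 18 [-1.07  0.69  1.54  0.98  1.77 -0.81]
40 90 [-0.68  0.35  1.62  0.    1.17  0.2 ]
40 70 [-0.84  0.34  1.67  0.38  1.14 -0.13]
40 50 [-0.98  0.4   1.71  0.75  1.23 -0.44]
40 35 [-1.06  0.48  1.73  0.97  1.35 -0.63]
40 18 [-1.12  0.59  1.75  1.18  1.52 -0.8 ]
tray 60 0.3 [-0.57  0.49  1.95  1.33  1.36 -0.86]
tray 60 0.2 [-0.57  0.68  1.96  1.38  1.32 -1.06]
tray 60 0.06 [-0.57  0.96  1.91  1.44  1.28 -1.29]
tray 40 0.3 [-0.54  0.4   2.15  1.66  1.13 -0.94]
tray 40 0.2 [-0.54  0.63  2.16  1.77  1.16 -1.21]
tray 40 0.06 [-0.54  0.96  2.1   1.88  1.23 -1.48]
tray 20 0.3 [-0.41  0.32  2.31  2.17  0.91 -1.13]
tray 20 0.2 [-0.41  0.6   2.32  2.32  1.1  -1.4 ]
tray 20 0.06 [-0.41  0.99  2.25  2.4   1.32 -1.64]
tray 0 0.3 [-0.15  0.28  2.38  2.94  0.79 -1.47]
tray 0 0.2 [-0.15  0.6   2.4   2.98  1.11 -1.55]
tray 0 0.06 [-0.15  1.02  2.32  2.99  1.45 -1.6 ]
```

```bash
python3 - <<'E'
from h import *
r=np.radians;g=[*LOG["R"][0],.3]
manip.servo_line(place_pose(g,r(-86.2),r(90))[0],rate=.2)
for az,pt in[(40,90),(40,70),(40,50),(40,35),(40,18)]:
    manip.move_to(*place_pose(g,r(az),r(pt)))
print(manip.get_time(),manip.get_width())
t=tray(-.04,-.085)
manip.move_to(*place_pose([*t,.3],r(30),r(18)))
manip.move_to(*place_pose([*t,.2],r(15),r(18)))
print(manip.get_time(),manip.get_width(),manip.get_contact_force())
shot("wrist","w8.png");shot("side","s8.png")
E
```

```text
37.0083 0.05056593098321723
38.9333 0.05058450813972568 [ 0.32677763  0.80674116 -3.18027824]
```

View pics/w8.png

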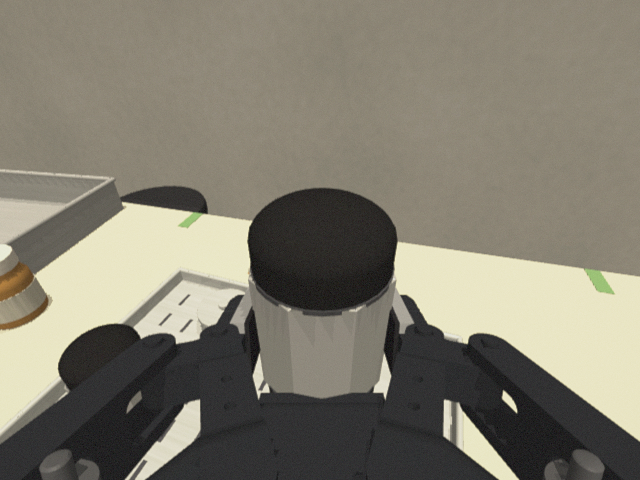

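View pics/s8.png

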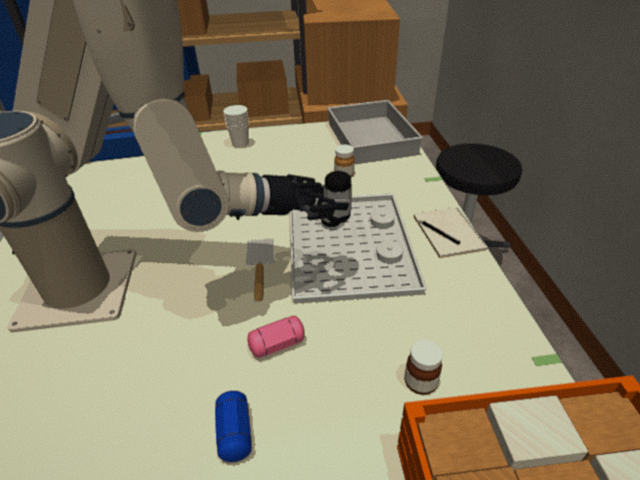

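The second logger is held upright, and the first still stands behind it (its top is at wrist pixel (100,357)). Now I'll lower it.

```bash
python3 - <<'E'
from h import *
g=tray(-.04,-.085);az,b=np.radians(15),np.radians(18)
manip.servo_line(place_pose([*g,.064],az,b)[0],rate=.15);manip.hold(.3)
f0=np.array(manip.get_contact_force());z=.064
while z>.053:
    z-=.0015;manip.servo_line(place_pose([*g,z],az,b)[0],rate=.03)
    f=np.array(manip.get_contact_force())
    if (f-f0)[2]>4: break
print(z,f-f0,manip.get_time())
manip.command_gripper(.06);manip.command_gripper(.085);manip.hold(.2)
t=tcp();manip.servo_line(t[:3,3]-.1*t[:3,0],rate=.12)
shot("wrist","w9.png")
t=tcp();p=t[:3,3]-.03*t[:3,0];p[2]=.3;manip.servo_line(p,rate=.2)
shot("side","s9.png");shot("top","t9.png");print(manip.get_time())
E
```

```text
0.057999999999999996 [-2.77494539 -1.12827239 10.00246165] 41.3917
44.5667
```

View pics/w9.png

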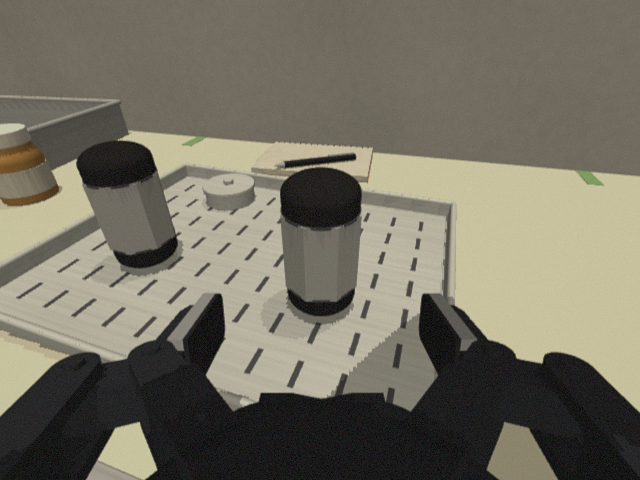

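View pics/s9.png

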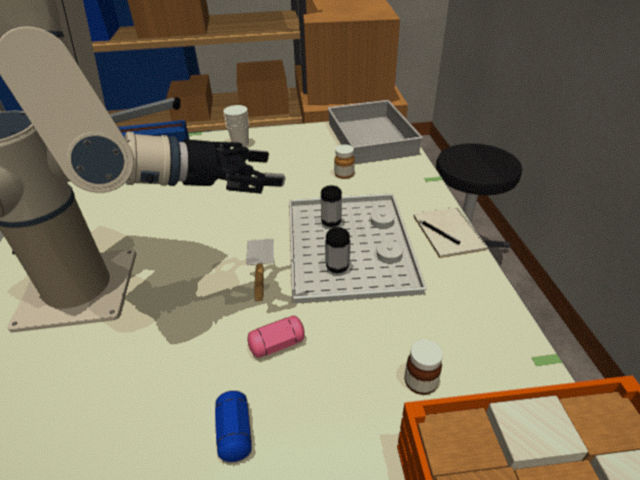

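View pics/t9.png

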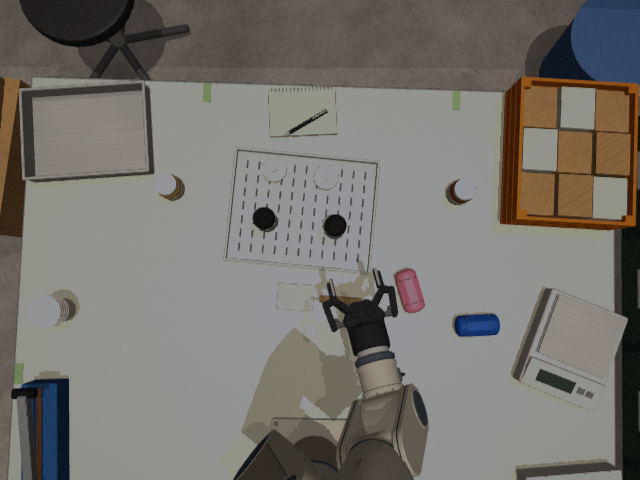

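Both loggers stand upright, with their tops at top-view pixels (264,218) and (335,226). The dishes, jars and spatula are at their starting pixels. I'll wait, compare pictures for steadiness, and then hand in.

```bash
python3 - <<'E'
from h import *
manip.hold(2.5);c=shot("top","t10.png")
a=cv2.imread("pics/t9.png").astype(int);b=cv2.imread("pics/t10.png").astype(int);o=cv2.imread("pics/top0.png").astype(int)
d=np.abs(a-b).max(2);print("change tray region",d[150:270,230:378].max())
for n,s in[("dishes",np.s_[150:195,255:345]),("jar1",np.s_[170:205,150:190]),("jar2",np.s_[175:205,445:480])]:print(n,np.abs(o-b).max(2)[s].max())
P=[]
for u in[(264,218),(335,226)]:
    p=unproj(c,u,.113)[:2];R2=np.array([[np.cos(TY),np.sin(TY)],[-np.sin(TY),np.cos(TY)]]);P.append(p);print("tray-local top",R2@(p-TC))
print(np.linalg.norm(P[0]-P[1]),manip.get_time())
if d[150:270,230:378].max()<60: manip.sign_off();print("done")
E
```

```text
change tray region 42
dishes 9
jar1 10
jar2 15
tray-local top [-0.03763187  0.08465168]
tray-local top [-0.03952681 -0.08298966]
0.16765204451078985 47.1167
the job is handed in; nothing more can be done
done
```

Both loggers are standing upright on the tray on their heavy ends, and I handed the job in at about 47 s of the 72 s limit. The hand-in gives no verdict.

- **Finding the heavy ends:** I gripped each logger at its middle, lifted it and read the moment. The first gave +0.083 N·m, so it was already held the right way round. The second gave −0.081 N·m, so I set it down and regrasped it with a half turn. It then read +0.071 N·m, confirming its heavy end.
- **Placing:** I lowered each logger until it touched, at about 57 mm grasp height where 58 mm was expected. I then released it and backed straight out.
- **Position:** In tray coordinates the logger tops are at (−0.038, +0.085) m and (−0.040, −0.083) m. They are 168 mm apart and well clear of the dishes.
- **Steadiness:** Both loggers still stood after 2.5 s. The largest pixel change over the tray in that time was 42 of 255. It passed the limit of 60 I had set, but I did not trace its cause, so slight rocking is possible.
- **Other objects:** The dish and jar areas look the same as at the start. I checked the spatula only by eye, and it looked unmoved.

No check failed.

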